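Tally a cell and store the count on the bench cell counter

TASK

On the white cell counter on the lab bench, press the round key (the only round one, in the row with two square keys) just until it clicks and let it come up again; then press the long bar key in front of the row in the same way to store the count. Stop each press at the click, where the force drops: never ram a key down on its stop. Do not press the square keys, and leave the stamp and the jar beside the counter where they are.

Things in the scene. Friction and masses are not known exactly. Their poses are not given: they have to be found in the camera images.
- round_key_top (a point): Centre of the flat top of the round key, a dark rubber cap 36 mm across, 65 mm above the bench when up and 20 mm above the panel of the fixed white counter (220 mm deep, 250 mm wide). A display 2 mm higher than the keys begins 59 mm behind the row's centre line. Axes are the counter's: x from the bar key towards the display, y along the row of keys, z up.
- round_key (a joint): Downward travel of the round key in m (0 is up). The cap moves straight down with no side play. Dome feel: about 1.3 N to start, rising to a peak of about 4 N at 1.6 mm, then the click: the force falls to about 2 N at 4 mm; beyond that it climbs again, about 5.5 N at 5.8 mm and 11 N at 7.4 mm, with the hard stop at 8 mm. It springs back up by itself when let go.
- bar_key_top (a point): Centre of the top of the bar key: a dark rubber cap 30 mm (x) by 120 mm (y), top flat, level with the round key's top (65 mm above the bench), on the robot's side of the row, its centre line 75 mm from the line of the row. Axes as for the round key.
- bar_key (a joint): Downward travel of the bar key in m (0 is up). The cap moves straight down with no side play. Dome feel: about 1.3 N to start, rising to a peak of about 4 N at 1.6 mm, then the click: the force falls to about 2 N at 4 mm; beyond that it climbs again, about 5.5 N at 5.8 mm and 11 N at 7.4 mm, with the hard stop at 8 mm. It springs back up by itself when let go.
- square_key_a (a joint): Value of the downward travel (m, 0 is up) of a square dark rubber key, 34 x 34 mm, its top level with the round key's when up. The two square keys and the round key stand in one row, 70 mm apart, in any order; this one is not to be pressed.
- square_key_b (a joint): Value of the downward travel (m, 0 is up) of a square dark rubber key, 34 x 34 mm, its top level with the round key's when up. The two square keys and the round key stand in one row, 70 mm apart, in any order; this one is not to be pressed.
- stamp: Self-inking stamp standing loose on the bench beside the counter, black and grey, 40 x 65 mm, 78 mm tall; origin at the centre of its underside. A bystander.
- jar: Closed white specimen jar standing loose on the bench on the other side of the counter, 60 mm across, about 75 mm tall; origin at the centre of its underside. A bystander.

How it is judged (in metres and radians):
On the way, in this order (a step that is already met when the one before it is completed fails the run):
1. the round key is pressed past its click (more than 2.2 mm down) while the bar key is up (value of joint round_key above 0.0022 m and value of joint bar_key below 0.001 m), for 0.05 s.
2. the round key has come up again (less than 1 mm down) (value of joint round_key below 0.001 m), for 0.05 s.
3. the bar key is pressed past its click (more than 2.2 mm down) while the round key is up (value of joint bar_key above 0.0022 m and value of joint round_key below 0.001 m), for 0.05 s.
At the end, for the whole second after the job is handed in: All four keys are up again (less than 1 mm down), and the stamp and the jar stand within 20 mm of where they were (value of joint each of round_key, bar_key, square_key_a, square_key_b below 0.001 m and distance of each of stamp, jar from where it was at the start of the episode below 0.02 m); the robot touches nothing.
It fails at once if the round key or the bar key is rammed down on its stop (more than 7.4 mm down) (value of joint any of round_key, bar_key above 0.0074 m).
It fails at once if a square key is pressed (more than 1.5 mm down) (value of joint any of square_key_a, square_key_b above 0.0015 m).
It fails at once if the stamp or the jar is shifted by more than 20 mm or tipped over (distance of any of stamp, jar from where it was at the start of the episode above 0.02 m or angle between any of stamp, jar's own z axis and vertical above 0.5 rad).
It also fails if it takes over 42 s, if anything falls off the work surface, if the arm or the gripper's body presses on something with over 40 N, if the wrist force passes 120 N, or if a joint passes its speed limit or range.

ROBOT

A 6-joint arm with a two-finger parallel gripper is mounted at the origin on the work surface. World frame = base frame: x ahead of the robot, y to its left, z up, the work surface at z = 0. Lengths are in mm, angles in rad, forces in N, time in s.
With the tool pointing down it reaches from about 275 to 850 mm from the base axis. Payload 5.2 kg.
Tool frame: the origin (TCP) lies midway between the tips of the shut fingers; the grasp point (between the pads) lies 19 mm behind it; z points along the fingers, y is the line along which they close (so a half turn about z gives the same grasp; the last joint's range is limited). The gripper opens to 85 mm and grips with 20 to 120 N. Pads are 22 mm wide; open, the fingers measure 114 mm over their backs; the gripper's body (76 mm by 85 mm) begins 54 mm behind the grasp point. The pads swing forward as they close: fully open they stand 13 mm farther back than shut.
Start: joints at [-1.362, 0.259, 1.535, -0, 1.348, -0.203], TCP at [220.163, -504.017, 231.31] pointing down, gripper open.
Joint ranges: [-3.14, 3.14], [-0.91, 2.08], [0.19, 2.58], [-1.22, 4.36], [0.22, 2.71], [-3.12, 3.12]. Speed limits (rad/s): [2.57, 2.57, 3.14, 3.14, 3.14, 3.14].

INTERFACE

Orientations are given as a unit quaternion [x, y, z, w].
In Python, from station import bot, optics gives the robot as it stands.
- The arm moves only by the tool servo_tool, never from a script. Its argument "series" is a list of rows, each a list of 7 numbers: the opening, from -1 (shut) to 1 (fully open), then the shift along the world's x, y, z in cm, then the turn, a rotation vector about the world's x, y, z in rad. A call has 1 to 12 rows; each row is the pose to reach, as a shift and turn from the pose commanded when the call began; what a row does not reach only later rows make up. A row lasts 1/12 s, in which the tool goes at most 41.7 mm and 7.16 degrees, less where a joint would pass 70% of its speed; a pose out of reach is approached as far as the arm can. A call with a gripper value outside its range is refused whole. The fingers move at their own pace and stop on an object; the grip force is fixed at half the most. Time passes only in rows, so rows that repeat a pose let the fingers close. It gives the time, the measured TCP pose, the force, the opening and the grip force at its end, in the units of the state.
- bot.state(): the state, without advancing time (a new reading comes with each control period).
- optics.camera(name): name is "scene" or "top"; returns the picture (480x640x3 uint8, red, green, blue); there is no depth.
- optics.get_calibration(name): a dict with "fx", "fy", "cx", "cy" (pixels), "extrinsics" (4x4, takes a point from world to camera coordinates). Camera axes: x right, y down, z forward; pixel columns grow to the right and rows downward; lengths in mm; the calibration is good to about 2 mm. A picture is of the moment at which its call begins. get_calibration takes no time and is no camera call.
- bot.sign_off(): hands the job in; it is judged then, once.
Trained networks look in the newest picture that a camera, given by its name, has taken for a name from the list of things; names that differ only in an ending like _2 or _b are one class to them, and where a whole thing is asked for, a point or a joint stands for the part that bears it (a point fixed in the world has none). Each returns a list of dicts, best first, with "p" (0 to 1); they miss things now and then, are a little off and sometimes report something else, mostly with a low value. They report only what shows in the picture. A call takes as long as a camera call.
- optics.recognise(camera, name): "box" ([left, top, width, height] in pixels, round what is visible of it).
The state is a dict: "time": time; "qpos": joint angles; "joint_vel": joint speeds; "joint_torque": joint torques, N m; "position": TCP position; "eef_rot": TCP orientation; "ft_force": force on the tool from outside, world axes, zero at the start; "torque": the same for the moment, N m; "width": finger opening in mm; "grip_force": force on a finger pad.
Only numpy, scipy, OpenCV 4.12 (cv2) and the standard library are available. Lean on these libraries where they do the work, as an engineer would, in place of code of your own. Each camera call takes 0.05 s, during which the arm holds its last target. There are 200 camera calls.

## Working session

There is one attempt and no reset: what is moved stays moved. The work goes in short steps, Python scripts to look and compute and a tool call to move; the robot and the scene stay as the last step left them, time stands still between calls to the robot, and variables do not carry over. Pictures are saved under pics/ and viewed, at most 10 in all, crops included, and the job is handed in when it is done.

Besides the shell and the picture viewer there is one more tool, called as a command line: name --pt "numbers of a row" for each row, then --argument value for the rest. servo_tool: Moves the arm, as the interface text tells. Its arguments: {"type":"object","properties":{"series":{"type":"array","items":{"type":"array","items":{"type":"number"}}}},"required":["series"]}

```bash
mkdir -p pics
cat > h.py <<'E'
import numpy as np, cv2
from station import bot, optics
def ray(cam,u,v,z):
    c=optics.get_calibration(cam);E=np.array(c["extrinsics"]);R,t=E[:3,:3],E[:3,3]
    o=-R.T@t;d=R.T@np.array([(u-c["cx"])/c["fx"],(v-c["cy"])/c["fy"],1])
    return o+d*(z-o[2])/d[2]
def proj(cam,p):
    c=optics.get_calibration(cam);E=np.array(c["extrinsics"]);q=E[:3,:3]@p+E[:3,3]
    return c["fx"]*q[0]/q[2]+c["cx"],c["fy"]*q[1]/q[2]+c["cy"]
E
python3 - <<'E'
from h import *
for cam in("top","scene"):
    im=optics.camera(cam);cv2.imwrite(f"pics/{cam}0.png",im[:,:,::-1])
    for n in("round_key","bar_key","square_key_a","stamp","jar"):
        for r in optics.recognise(cam,n)[:3]:
            l,t,w,h=r["box"];z=65 if "key" in n else 40
            print(cam,n,round(r["p"],2),np.round(r["box"]),np.round(ray(cam,l+w/2,t+h/2,z)))
s=bot.state();print(s["time"],s["position"],s["eef_rot"],s["ft_force"])
E
```

```text
top round_key 0.81 [425. 242.  17.  20.] [ 546. -150.   65.]
top bar_key 0.81 [374. 283.  65.  27.] [461. -99.  65.]
top bar_key 0.32 [388. 251.  18.  22.] [526. -81.  65.]
top square_key_a 0.56 [350. 251.  21.  26.] [520. -12.  65.]
top square_key_a 0.54 [392. 252.  15.  22.] [524. -86.  65.]
top stamp 0.88 [485. 231.  49.  30.] [ 561. -300.   40.]
top stamp 0.72 [349. 252.  22.  25.] [522. -11.  40.]
top jar 0.79 [275. 280.  33.  31.] [460. 120.  40.]
top jar 0.32 [374. 283.  67.  28.] [ 460. -103.   40.]
scene round_key 0.74 [177. 259.  22.  18.] [ 558. -147.   65.]
scene bar_key 0.71 [177. 206.  71.  38.] [469. -98.  65.]
scene square_key_a 0.86 [252. 228.  24.  25.] [528. -13.  65.]
scene stamp 0.88 [ 72. 273.  55.  52.] [ 569. -296.   40.]
scene jar 0.66 [314. 193.  36.  43.] [469. 125.  40.]
0.6 [ 220.15507244 -504.02188803  231.33031422] [ 9.78876160e-01  2.04454060e-01 -8.22413711e-06  7.51589171e-06] [ 0.23819111 -0.33021132  0.13735906]
```

View pics/top0.png

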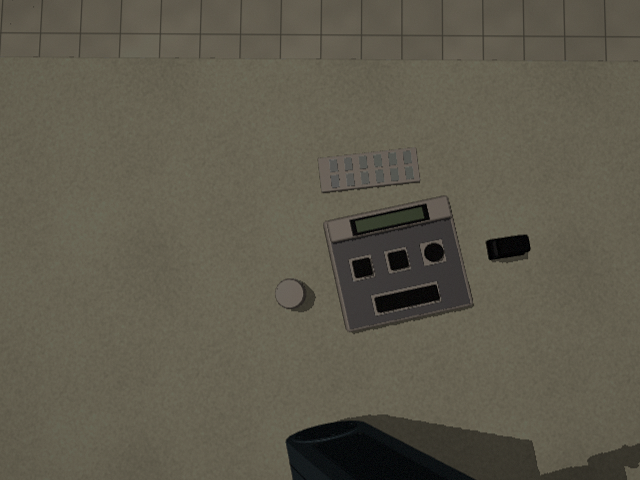

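View pics/scene0.png

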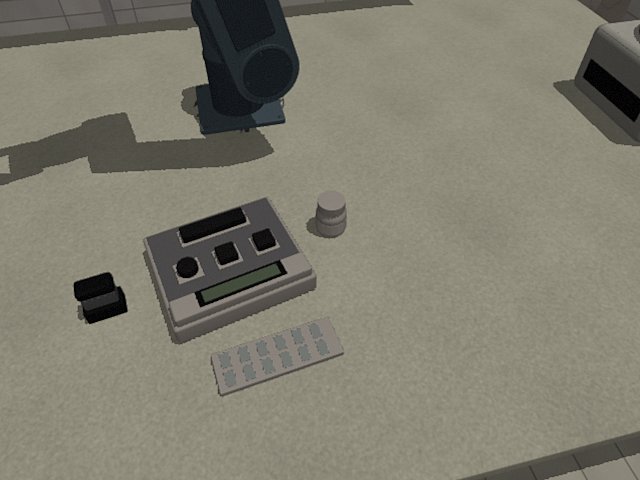

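The top view shows the round key at about (434,252), the squares at (398,260) and (362,268), and the bar at (407,299). The round key is the end of the row nearest the stamp, and the scene view agrees. Next I fit the rigid layout to both views.

```bash
cat > fit.py <<'E'
from h import *
from scipy.optimize import least_squares
seeds={"top":[(434,252),(398,260),(362,268),(407,299)],"scene":[(188,266),(227,252),(264,238),(212,223)]}
meas={}
for cam,ss in seeds.items():
    g=cv2.imread(f"pics/{cam}0.png").max(2)
    n,lab,st,ce=cv2.connectedComponentsWithStats((g<38).astype(np.uint8),connectivity=4)
    for i,(u,v) in enumerate(ss):
        k=lab[v,u]; print(cam,i,k,st[k],np.round(ce[k],1)); meas[cam,i]=ce[k]
def pts(x,z=62):
    a=x[2];ex=np.array([np.cos(a),np.sin(a),0]);ey=np.array([-np.sin(a),np.cos(a),0])
    r=np.array([x[0],x[1],z]);return [r,r+70*ey,r+140*ey,r+70*ey-75*ex]
for cams in(["top"],["scene"],["top","scene"]):
    f=lambda x:np.concatenate([np.array(proj(c,pts(x)[i]))-meas[c,i] for c in cams for i in range(4)])
    s=least_squares(f,[548,-150,.18]);print(cams,np.round(s.x,3),np.round(s.fun,1),np.round(pts(s.x)[3]))
E
python3 fit.py
```

```text
top 0 5 [424 243  20  19 278] [433.6 252. ]
top 1 7 [388 250  21  20 317] [397.9 259.7]
top 2 8 [352 258  21  20 311] [362.1 267.4]
top 3 10 [375 285  65  28 989] [406.7 298.2]
scene 0 114 [176 257  22  21 349] [186.7 267.2]
scene 1 113 [215 242  23  23 370] [225.9 253. ]
scene 2 112 [252 229  24  22 354] [263.3 239.5]
scene 3 111 [ 179  208   67   35 1085] [211.7 224.7]
['top'] [ 5.45818e+02 -1.50703e+02  2.26000e-01] [ 0.2 -0.1 -0.  -0.  -0.2 -0.  -0.   0.2] [457. -99.  62.]
['scene'] [ 5.53224e+02 -1.49636e+02  2.32000e-01] [-0.3  0.4 -0.1  0.   0.2 -0.3  0.2 -0.2] [464. -99.  62.]
['top', 'scene'] [ 5.48819e+02 -1.50198e+02  2.29000e-01] [-0.1 -1.7 -0.2 -1.5 -0.4 -1.4 -0.1 -1.3 -0.8 -1.6 -0.6 -1.8 -0.4 -1.9
 -0.2 -1.8] [460. -99.  62.]
```

servo_tool --pt "-1 32.8 35.4 0 0 0 -0.183" --pt "-1 32.8 35.4 0 0 0 -0.183" --pt "-1 32.8 35.4 0 0 0 -0.183" --pt "-1 32.8 35.4 0 0 0 -0.183" --pt "-1 32.8 35.4 0 0 0 -0.183" --pt "-1 32.8 35.4 0 0 0 -0.183" --pt "-1 32.8 35.4 0 0 0 -0.183" --pt "-1 32.8 35.4 0 0 0 -0.183" --pt "-1 32.8 35.4 0 0 0 -0.183" --pt "-1 32.8 35.4 0 0 0 -0.183" --pt "-1 32.8 35.4 0 0 0 -0.183" --pt "-1 32.8 35.4 0 0 0 -0.183"

```text
time: 1.6
position: [550.3, -146.7, 231.4]
eef_rot: [0.993, 0.115, 0.001, -0.0]
ft_force: [-0.7, -0.2, -0.3]
width: 0.3
grip_force: 0.0
```

servo_tool --pt "-1 0 0 -4 0 0 0" --pt "-1 0 0 -8 0 0 0" --pt "-1 0 0 -12 0 0 0" --pt "-1 0 0 -14 0 0 0" --pt "-1 0 0 -14 0 0 0" --pt "-1 0 0 -14 0 0 0"

```text
time: 2.1
position: [547.7, -149.8, 90.7]
eef_rot: [0.993, 0.114, -0.001, -0.001]
ft_force: [-0.5, -0.8, 0.9]
width: -0.1
grip_force: 0.0
```

Run:
```python
from h import *
s=bot.state();p=s["position"];print(s["time"],p,s["eef_rot"],s["ft_force"],s["width"])
out=[]
for cam in("top","scene"):
    im=optics.camera(cam)[:,:,::-1].copy()
    for q in(p,np.array([548.5,-150.2,65]),np.array([460,-99,65])):
        u,v=proj(cam,q);print(cam,round(u,1),round(v,1))
    u,v=map(int,proj(cam,p));c=im[v-50:v+50,u-65:u+65];print(u-65,v-50)
    out.append(cv2.resize(c,None,fx=6,fy=6,interpolation=cv2.INTER_CUBIC)[:600,:780])
cv2.imwrite("pics/n0.png",cv2.resize(np.vstack(out),(390*1,600)) if 0 else out[0]);cv2.imwrite("pics/n1.png",out[1])
```

```text
2.1 [ 547.68920648 -149.7546124    90.65336888] [ 9.93458405e-01  1.14188068e-01 -1.02505501e-03 -6.57471388e-04] [-0.4921009  -0.82446846  0.85992443] -0.14936483369544581
top 436.1 249.7
top 433.8 250.3
top 406.8 296.8
371 199
scene 182.6 254.3
scene 185.5 264.4
scene 211.3 221.8
117 204
```

View pics/n1.png

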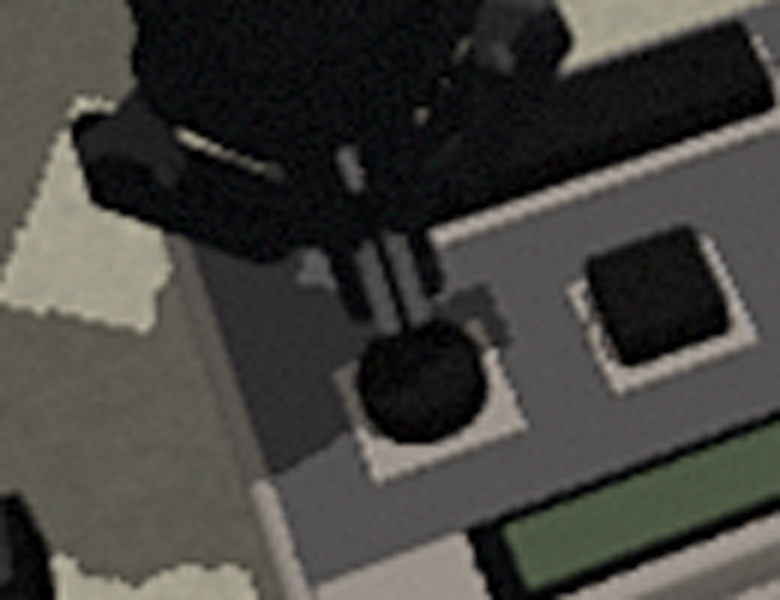

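View pics/n0.png

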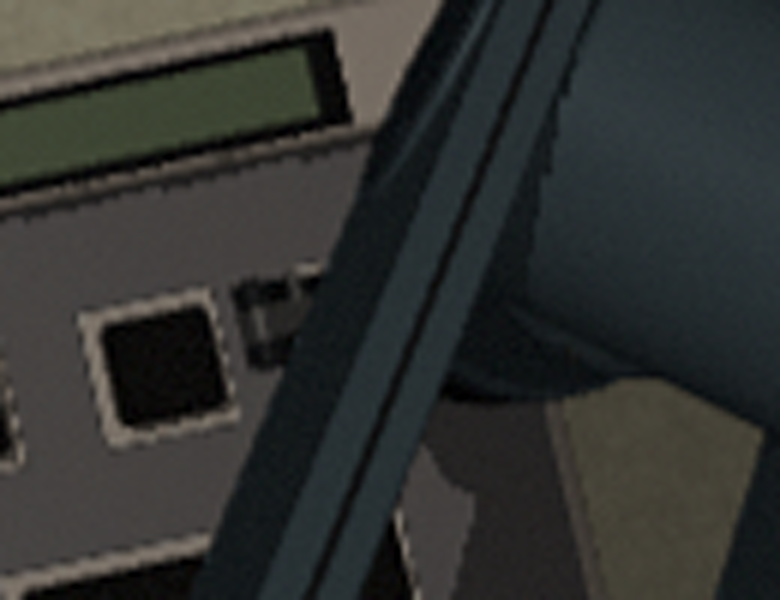

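The scene crop shows the shut fingertips at (405,325), above and just behind the round cap at (420,380), as expected for a tip 26 mm higher. In the top crop the arm hides the key. I'll descend to just above it.

servo_tool --pt "-1 0 0 -1.2 0 0 0" --pt "-1 0 0 -2.1 0 0 0" --pt "-1 0 0 -2.3 0 0 0" --pt "-1 0 0 -2.3 0 0 0" --pt "-1 0 0 -2.3 0 0 0" --pt "-1 0 0 -2.3 0 0 0"

```text
time: 2.7
position: [548.6, -150.3, 69.1]
eef_rot: [0.993, 0.114, 0.001, 0.0]
ft_force: [-0.4, 0.1, -0.6]
width: -0.1
grip_force: 0.0
```

servo_tool --pt "-1 0 0 -0.05 0 0 0" --pt "-1 0 0 -0.1 0 0 0" --pt "-1 0 0 -0.15 0 0 0" --pt "-1 0 0 -0.2 0 0 0" --pt "-1 0 0 -0.2 0 0 0" --pt "-1 0 0 -0.2 0 0 0"

```text
time: 3.2
position: [548.1, -150.0, 66.2]
eef_rot: [0.993, 0.114, -0.0, -0.0]
ft_force: [0.4, -0.0, 1.2]
width: -0.2
grip_force: 0.0
```

servo_tool --pt "-1 0 0 -0.05 0 0 0" --pt "-1 0 0 -0.1 0 0 0" --pt "-1 0 0 -0.1 0 0 0" --pt "-1 0 0 -0.1 0 0 0"

```text
time: 3.53
position: [548.1, -150.0, 65.3]
eef_rot: [0.993, 0.114, -0.0, -0.0]
ft_force: [-0.2, -0.3, 0.2]
width: -0.1
grip_force: 0.0
```

servo_tool --pt "-1 0 0 -0.05 0 0 0" --pt "-1 0 0 -0.1 0 0 0" --pt "-1 0 0 -0.1 0 0 0" --pt "-1 0 0 -0.1 0 0 0"

```text
time: 3.87
position: [548.2, -150.1, 64.6]
eef_rot: [0.993, 0.114, 0.0, 0.0]
ft_force: [-2.0, 0.7, 2.7]
width: 0.2
grip_force: 1.4
```

servo_tool --pt "-1 0 0 -0.05 0 0 0" --pt "-1 0 0 -0.1 0 0 0" --pt "-1 0 0 -0.1 0 0 0" --pt "-1 0 0 -0.1 0 0 0"

```text
time: 4.2
position: [548.2, -150.0, 63.4]
eef_rot: [0.993, 0.114, 0.0, 0.0]
ft_force: [-1.3, 0.4, 4.3]
width: 0.1
grip_force: 2.0
```

servo_tool --pt "-1 0 0 -0.05 0 0 0" --pt "-1 0 0 -0.1 0 0 0" --pt "-1 0 0 -0.1 0 0 0" --pt "-1 0 0 -0.1 0 0 0"

```text
time: 4.53
position: [548.2, -150.1, 62.2]
eef_rot: [0.993, 0.114, 0.0, 0.0]
ft_force: [-0.3, -0.4, 2.6]
width: 0.0
grip_force: 1.4
```

servo_tool --pt "-1 0 0 -0.04 0 0 0" --pt "-1 0 0 -0.08 0 0 0" --pt "-1 0 0 -0.08 0 0 0" --pt "-1 0 0 -0.08 0 0 0"

```text
time: 4.87
position: [548.2, -150.0, 61.4]
eef_rot: [0.993, 0.114, 0.0, -0.0]
ft_force: [-0.6, -0.1, 0.9]
width: 0.2
grip_force: 1.1
```

The force peaked at 4.3 N and then fell to about 1 N at about 3.6 mm, so the round key has clicked. Now I release it and move over the bar.

servo_tool --pt "-1 0 0 1 0 0 0" --pt "-1 0 0 3 0 0 0" --pt "-1 0 0 3 0 0 0" --pt "-1 0 0 3 0 0 0" --pt "-1 -3 1.7 3 0 0 0" --pt "-1 -6 3.4 3 0 0 0" --pt "-1 -8.9 5.1 3 0 0 0" --pt "-1 -8.9 5.1 3 0 0 0" --pt "-1 -8.9 5.1 3 0 0 0" --pt "-1 -8.9 5.1 3 0 0 0"

```text
time: 5.7
position: [459.8, -99.3, 91.7]
eef_rot: [0.993, 0.114, 0.001, 0.0]
ft_force: [-0.7, -1.2, 0.4]
width: 0.0
grip_force: 0.0
```

Run:
```python
from h import *
s=bot.state();p=s["position"];print(s["time"],p,s["ft_force"])
im=optics.camera("scene")[:,:,::-1]
u,v=map(int,proj("scene",p));print(u,v)
cv2.imwrite("pics/b1.png",cv2.resize(im[v-35:v+65,u-65:u+65],None,fx=6,fy=6,interpolation=cv2.INTER_CUBIC))
```

```text
5.7 [459.77219753 -99.31143865  91.65386108] [-0.69653522 -1.23667374  0.36484269]
208 211
```

View pics/b1.png

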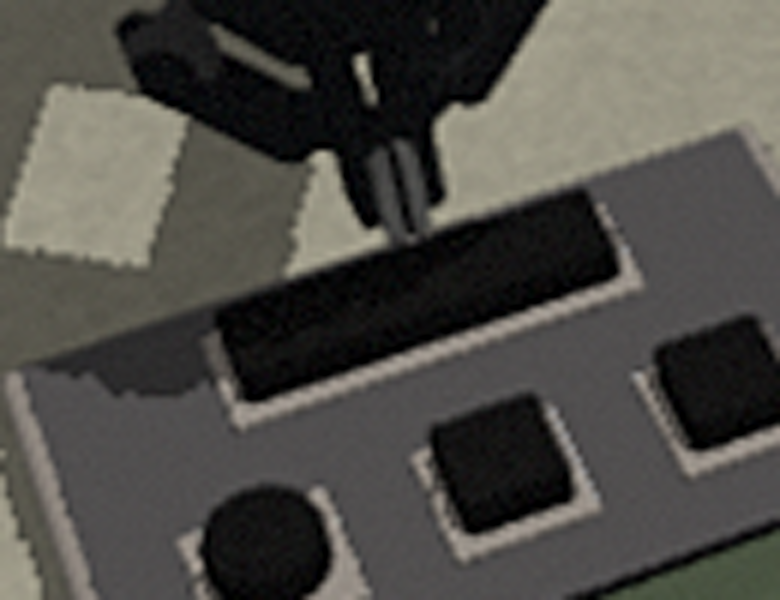

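The crop shows the tip at (405,235), centred along the bar, whose middle is at about (415,300). The offset is the same as it was at the round key. Now I press the bar.

servo_tool --pt "-1 0 0 -1.2 0 0 0" --pt "-1 0 0 -2.1 0 0 0" --pt "-1 0 0 -2.4 0 0 0" --pt "-1 0 0 -2.5 0 0 0" --pt "-1 0 0 -2.6 0 0 0" --pt "-1 0 0 -2.6 0 0 0" --pt "-1 0 0 -2.6 0 0 0"

```text
time: 6.33
position: [459.4, -99.2, 65.7]
eef_rot: [0.993, 0.114, 0.0, 0.0]
ft_force: [0.7, 0.5, 0.4]
width: 0.0
grip_force: 0.0
```

servo_tool --pt "-1 0 0 -0.05 0 0 0" --pt "-1 0 0 -0.1 0 0 0" --pt "-1 0 0 -0.1 0 0 0" --pt "-1 0 0 -0.1 0 0 0"

```text
time: 6.67
position: [459.4, -99.1, 64.9]
eef_rot: [0.993, 0.114, 0.0, 0.0]
ft_force: [0.3, -0.7, 1.9]
width: -0.1
grip_force: 1.0
```

servo_tool --pt "-1 0 0 -0.05 0 0 0" --pt "-1 0 0 -0.1 0 0 0" --pt "-1 0 0 -0.1 0 0 0" --pt "-1 0 0 -0.1 0 0 0"

```text
time: 7.0
position: [459.4, -99.1, 63.7]
eef_rot: [0.993, 0.114, 0.0, 0.0]
ft_force: [0.7, 0.4, 4.8]
width: -0.1
grip_force: 2.0
```

servo_tool --pt "-1 0 0 -0.05 0 0 0" --pt "-1 0 0 -0.1 0 0 0" --pt "-1 0 0 -0.1 0 0 0" --pt "-1 0 0 -0.1 0 0 0"

```text
time: 7.33
position: [459.4, -99.1, 62.5]
eef_rot: [0.993, 0.114, 0.0, 0.0]
ft_force: [0.6, 0.0, 3.5]
width: -0.3
grip_force: 1.7
```

servo_tool --pt "-1 0 0 -0.05 0 0 0" --pt "-1 0 0 -0.1 0 0 0" --pt "-1 0 0 -0.1 0 0 0" --pt "-1 0 0 -0.1 0 0 0"

```text
time: 7.67
position: [459.2, -99.1, 61.4]
eef_rot: [0.993, 0.114, -0.0, -0.0]
ft_force: [2.0, -0.6, 2.6]
width: 0.1
grip_force: 1.1
```

servo_tool --pt "-1 0 0 1 0 0 0" --pt "-1 0 0 4 0 0 0" --pt "-1 0 0 8 0 0 0" --pt "-1 0 0 10 0 0 0" --pt "-1 0 0 10 0 0 0" --pt "-1 0 0 10 0 0 0" --pt "-1 0 0 10 0 0 0" --pt "-1 0 0 10 0 0 0"

```text
time: 8.33
position: [457.8, -98.4, 159.8]
eef_rot: [0.993, 0.114, -0.002, -0.001]
ft_force: [-0.0, -0.0, -0.6]
width: -0.1
grip_force: 0.0
```

```bash
python3 -c "
from station import bot
print(bot.sign_off())"
```

```text
the job is handed in; nothing more can be done
None
```

I pressed the round key and then the bar key, each about 3.6 mm to where the force dropped after its peak, released both, lifted the arm clear and handed the job in; no verdict was returned.

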